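# Weigh the sample casting that stands behind the desk things

### The arm

A 6-joint arm with a two-finger parallel gripper is mounted at the origin on the work surface. World frame = base frame: x ahead of the robot, y to its left, z up, the work surface at z = 0. Lengths are in m, angles in rad, forces in N, time in s.
With the tool pointing down it reaches from about 0.35 to 1 m from the base axis. Payload 7.1 kg.
Tool frame: the origin (TCP) lies between the finger pads; the fingertips stand 22 mm ahead of it and the grasp point (between the pads) lies 3 mm ahead of it; x points along the fingers, y is the direction in which the jaws open and shut, and the axes are right-handed (so a half turn about x gives the same grasp; the last joint's range is limited). The gripper opens to 85 mm and grips with 20 to 120 N. Pads are 22 mm wide; open, the fingers measure 114 mm over their backs; the gripper's body (76 mm by 85 mm) begins 54 mm behind the grasp point. The pads swing forward as they close: fully open they stand 13 mm farther back than shut.
Start: joints at [-1.334, 0.423, 1.63, -0, 1.089, -0.019], TCP at [0.158, -0.605, 0.233] pointing down, gripper open.
Joint ranges: [-3, 3], [-0.9, 2.11], [0.09, 2.58], [-1.31, 4.45], [0.11, 2.69], [-2.54, 2.54]. Speed limits (rad/s): [2.39, 2.39, 3.01, 3.14, 3.14, 3.14].

### API

Orientations are given as a rotation vector (axis times angle).
In Python, from rig import manip gives the robot as it stands. The module is installed in compiled form; this text tells all that it offers. Calls block until the motion is done:
- manip.move_to(position, orientation): joint-space move of the TCP to a pose.
- manip.servo_line(position, orientation=None, rate=0.15): straight line of the TCP; orientation=None keeps the orientation; rate is the mean speed in m/s.
- manip.set_joints(angles): joint-space move.
- manip.command_gripper(opening, f_grip=None): finger opening in m; f_grip is the grip in N (None keeps the last); returns when the fingers have stopped.
- manip.hold(seconds).
- manip.solve_ik(position, orientation): joint angles nearest the present ones, or None.
- manip.camera(name): name is "scene" or "top" or "wrist"; returns a dict with "image" (400x640x3 uint8, red, green, blue), "fx", "fy", "cx", "cy" (pixels), "cam_to_world" (4x4, takes a point from camera to world coordinates); the wrist camera has in their place "mount" (4x4, takes a point from camera to tool coordinates, whose origin is the TCP and whose axes are the tool frame's). Camera axes: x right, y down, z forward; pixel columns grow to the right and rows downward; lengths in m; the calibration is good to about 2 mm. The wrist camera is an equidistant fisheye: a pixel r from the principal point sees the ray r / f radians off the axis. A picture is of the moment at which its call begins: read the wrist's pose just before it. There is no depth.
A pose or a line that the arm cannot do raises manip.IKError and nothing moves.
- manip.sign_off(): hands the job in, once; it reports no verdict.
Readings, each from a call of its own:
- manip.get_time(): time.
- manip.get_joint_positions(): joint angles.
- manip.get_joint_vel(): joint speeds.
- manip.get_tau(): joint torques, N m.
- manip.get_position(): TCP position.
- manip.get_ee_rot(): TCP orientation.
- manip.get_contact_force(): force on the tool from outside, world axes, zero at the start.
- manip.get_torque(): the same for the moment, N m.
- manip.get_width(): finger opening in m.
Only numpy, scipy, OpenCV 4.12 (cv2) and the standard library are available. Lean on these libraries where they do the work, as an engineer would, in place of code of your own. Each camera call takes 0.05 s, during which the arm holds its last target.

### The job

The small steel flange casting at the back of the desk caddy is hemmed in by the pen cup, the glue bottle and the clip box: first stand all three upright in the side tray, then set the casting gently, flange down, on the middle of the scale's pan and leave it there. After that put the cup, the bottle and the box back on the caddy, each upright on the very place it came from (note which stood where) and the box turned square to the caddy as it was. Do not knock anything over, and leave the eraser on the caddy where it is.

Things in the scene. Friction and masses are not known exactly. Their poses are not given: they have to be found in the camera images.
- casting_center (a point): The sample casting, bare stainless steel, a loose weld-neck flange: round flange 50 mm in diameter and 8 mm thick at the bottom, a plain round hub 32 mm in diameter above it, 48 mm high in all, 0.25 to 0.5 kg. Grip the hub (about 34 mm above its underside). The point is its centre, 24 mm above its underside; z up along the hub. It starts on the caddy with the three tall things close round it; 45 mm behind it is the caddy's rear rim.
- pen_cup_center (a point): Empty round pen cup of dark metal, open at the top, loose, 56 mm in outer diameter, 100 mm high, about 0.12 kg, stiff wall. Grip it across the outside, about 75 mm up. The point is its centre, 50 mm above its underside; z up.
- glue_bottle_center (a point): White round glue bottle with a narrow grey cap, loose, rigid, 46 mm in diameter up to 88 mm, then tapering to a cap 20 mm in diameter, 112 mm high in all, about 0.11 kg. Grip it across the body about 75 mm up. The point is 56 mm above its underside, on its axis; z up.
- clip_box_center (a point): Upright closed box for paper clips, loose, rigid grey plastic with a black lid, 40 mm along its x, 60 mm along its y, 104 mm high; the lid (the top 12 mm) is 3 mm narrower all round; about 0.13 kg. Grip it across the 40 mm side about 75 mm up. The point is its centre, 52 mm above its underside. At the start its x is parallel to the caddy's x within 3 degrees; either way round will do at the end.
- caddy: Desk caddy, a fixed white board 170 mm (its x) by 240 mm (its y), top face 12 mm above the desk, with a rim 14 mm higher along both sides and the back (+x). Origin: centre of its underside, on the desk; x points away from the robot. Three cork-brown round seats 68 mm in diameter lie at (x, y) = (-25, 0), (35, 64) and (35, -64) mm; on each stands one of the three tall things, within 3 mm of its middle, and which is where changes. The casting stands at (35, 0).
- side_tray: Empty fixed black tray, the side area: 310 mm along its x by 110 mm along its y outside, walls 5 mm thick and 12 mm high, floor 4 mm above the desk. Origin: centre of its underside, on the desk. To the left or the right of the caddy. It holds the three tall things in a row along its x, 85 mm apart.
- scale: Fixed white digital bench scale, 190 mm (its x) by 150 mm (its y), dark display at the end towards the robot. Origin: centre of its underside, on the desk. On the side of the caddy where the tray is not.
- pan (a point): Centre of the top face of the scale's round steel pan, which is 120 mm in diameter and fixed, 50 mm above the desk; z up.
- eraser_center (a point): White eraser in a blue sleeve, loose, 22 x 45 x 13 mm, lying on a front corner of the caddy; its centre. To be left alone.
Things that resemble listed ones, but are neither listed nor needed, are in the scene too. What is shaped like the part that bears clip_box_center but orange or pink is not meant.

How it is judged:
On the way, in this order (a step that is already met when the one before it is completed fails the run):
1. The cup, the bottle and the box all stand upright and released in the side tray, the casting still in its place (x of pen_cup_center in the frame of side_tray between -0.135 and 0.135 m and y of pen_cup_center in the frame of side_tray between -0.042 and 0.042 m and height (world z) of pen_cup_center between 0.046 and 0.062 m and angle between each of pen_cup_center, glue_bottle_center, clip_box_center's own z axis and vertical below 0.12 rad and contact force between each of pen_cup, glue_bottle, clip_box and the fingers below 0.3 N and x of glue_bottle_center in the frame of side_tray between -0.135 and 0.135 m and y of glue_bottle_center in the frame of side_tray between -0.042 and 0.042 m and height (world z) of glue_bottle_center between 0.052 and 0.068 m and x of clip_box_center in the frame of side_tray between -0.135 and 0.135 m and y of clip_box_center in the frame of side_tray between -0.042 and 0.042 m and height (world z) of clip_box_center between 0.048 and 0.064 m and distance of casting_center from where it was at the start of the episode below 0.015 m), for 0.2 s.
2. The casting stands released and at rest in the middle of the scale's pan, the three others still in the side tray (horizontal distance between casting_center and pan below 0.015 m and z of casting_center in the frame of pan between 0.018 and 0.032 m and angle between each of casting_center, pen_cup_center, glue_bottle_center, clip_box_center's own z axis and vertical below 0.12 rad and contact force between casting and the fingers below 0.3 N and linear speed of casting below 0.03 m/s and angular speed of casting below 0.3 rad/s and x of pen_cup_center in the frame of side_tray between -0.135 and 0.135 m and y of pen_cup_center in the frame of side_tray between -0.042 and 0.042 m and height (world z) of pen_cup_center between 0.046 and 0.062 m and x of glue_bottle_center in the frame of side_tray between -0.135 and 0.135 m and y of glue_bottle_center in the frame of side_tray between -0.042 and 0.042 m and height (world z) of glue_bottle_center between 0.052 and 0.068 m and x of clip_box_center in the frame of side_tray between -0.135 and 0.135 m and y of clip_box_center in the frame of side_tray between -0.042 and 0.042 m and height (world z) of clip_box_center between 0.048 and 0.064 m), for 0.2 s.
At the end, for the whole second after the job is handed in: Casting flange down on the pan within 15 mm of its centre; cup, bottle and box each upright within 15 mm of where they stood at the start, the box square to the caddy within 0.25 rad; all released and at rest; eraser within 30 mm of where it was (horizontal distance between casting_center and pan below 0.015 m and z of casting_center in the frame of pan between 0.018 and 0.032 m and angle between each of casting_center, pen_cup_center, glue_bottle_center, clip_box_center's own z axis and vertical below 0.12 rad and contact force between each of casting, pen_cup, glue_bottle, clip_box and the fingers below 0.3 N and linear speed of each of casting, pen_cup, glue_bottle, clip_box below 0.03 m/s and angular speed of each of casting, pen_cup, glue_bottle, clip_box below 0.3 rad/s and distance of each of pen_cup_center, glue_bottle_center, clip_box_center from where it was at the start of the episode below 0.015 m and angle between the x axis of clip_box_center and the x axis of caddy, either way round below 0.25 rad and distance of eraser_center from where it was at the start of the episode below 0.03 m); the robot touches nothing.
It fails at once if The cup, the bottle, the box or the casting is knocked over (angle between any of pen_cup_center, glue_bottle_center, clip_box_center, casting_center's own z axis and vertical above 0.7 rad).
It fails at once if The eraser is moved by more than 30 mm (distance of eraser_center from where it was at the start of the episode above 0.03 m).
It fails at once if The casting is dropped or banged on the pan: faster than 0.6 m/s within 35 mm above it (horizontal distance between casting_center and pan below 0.08 m and z of casting_center in the frame of pan between 0.015 and 0.059 m and linear speed of casting above 0.6 m/s).
It also fails if it takes over 144 s, if anything falls off the work surface, if the arm or the gripper's body presses on something with over 40 N, if the wrist force passes 120 N, or if a joint passes its speed limit or range.

## Working session

There is one attempt and no reset: what is moved stays moved. The work goes in short steps, each a Python script; the robot and the scene stay as the last script left them, time stands still between calls to the robot, and variables do not carry over. Pictures are saved under pics/ and viewed, and the job is handed in when it is done.

```bash
ls; mkdir -p pics; cat > h.py <<'E'
from rig import manip
import numpy as np, cv2
from scipy.spatial.transform import Rotation as R
def snap(name,fn):
    c=manip.camera(name); cv2.imwrite('pics/'+fn,c['image'][:,:,::-1]); np.savez('pics/'+fn+'.npz',**c); return c
def load(fn): return dict(np.load('pics/'+fn+'.npz'))
def px2w(c,u,v,z):
    T=c['cam_to_world']; d=T[:3,:3]@np.array([(u-c['cx'])/c['fx'],(v-c['cy'])/c['fy'],1.]); o=T[:3,3]
    return o+d*(z-o[2])/d[2]
def w2px(c,p):
    T=c['cam_to_world']; q=T[:3,:3].T@(np.array(p)-T[:3,3]); return c['cx']+c['fx']*q[0]/q[2],c['cy']+c['fy']*q[1]/q[2]
E
python3 - <<'E'
from h import *
for n in('scene','top'):
    c=snap(n,n+'0.png'); print(n,c['fx'],c['cx'],c['cy'],c['cam_to_world'].round(3).tolist())
print(manip.get_ee_rot(),manip.get_time(),manip.get_width())
E
```

```text
pics
scene 374.73059083003926 320.50493754227625 200.0212482189075 [[-0.795, 0.327, -0.511, 0.928], [0.607, 0.432, -0.668, 0.518], [0.002, -0.841, -0.542, 0.48], [0.0, 0.0, 0.0, 1.0]]
top 390.044112692683 315.4498039599098 198.4975213715693 [[0.007, -0.997, 0.076, 0.492], [-1.0, -0.007, 0.001, -0.009], [-0.0, -0.076, -0.997, 1.005], [0.0, 0.0, 0.0, 1.0]]
[ 2.08559306  0.26958382 -2.08585599] 0.1 0.08539097175919606
```

View pics/scene0.png

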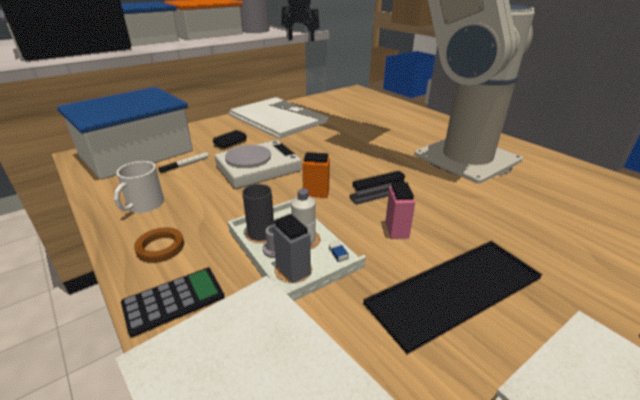

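View pics/top0.png

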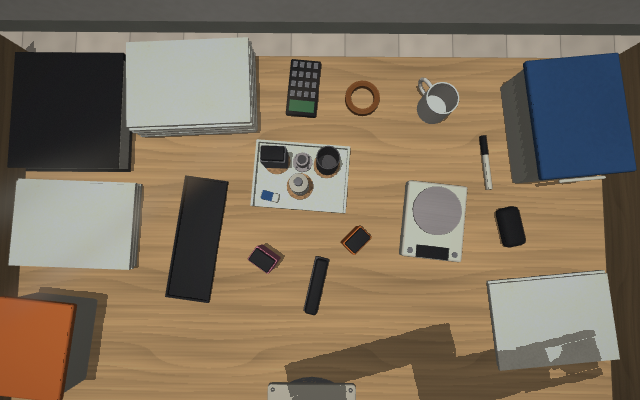

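The top view shows the caddy at about (300,177), with the box back-left (273,154), the cup back-right (328,160), the bottle in front (300,183) and the casting at (302,161). The black tray is at (197,238), the scale pan at (437,210), and the pink and orange decoy boxes are in front.

```bash
python3 - <<'E'
import cv2
a=cv2.imread('pics/top0.png')
cv2.imwrite('pics/c1.png',cv2.resize(a[130:225,240:365],None,fx=6,fy=6,interpolation=cv2.INTER_CUBIC))
cv2.imwrite('pics/c2.png',cv2.resize(a[165:315,150:270],None,fx=4,fy=4,interpolation=cv2.INTER_CUBIC))
cv2.imwrite('pics/c3.png',cv2.resize(a[170:270,390:480],None,fx=6,fy=6,interpolation=cv2.INTER_CUBIC))
b=cv2.imread('pics/scene0.png')
cv2.imwrite('pics/c4.png',cv2.resize(b[170:310,220:370],None,fx=4,fy=4,interpolation=cv2.INTER_CUBIC))
E
```

```text
(no output)
```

View pics/c1.png

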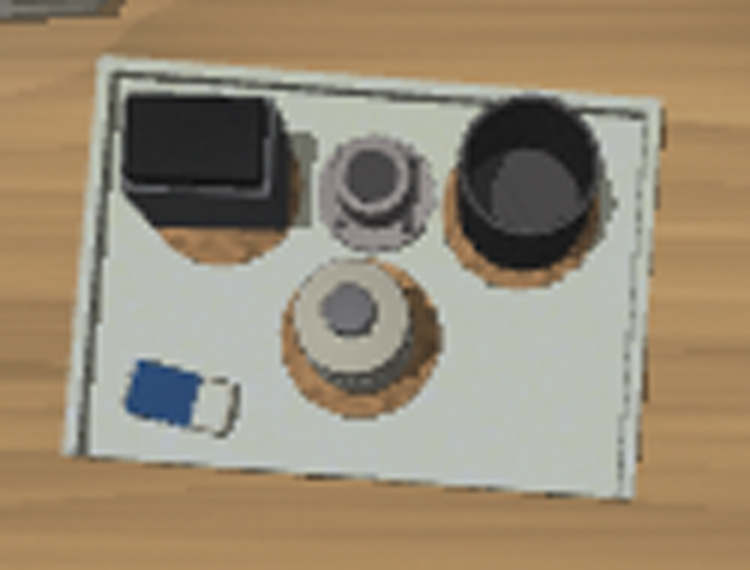

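View pics/c2.png

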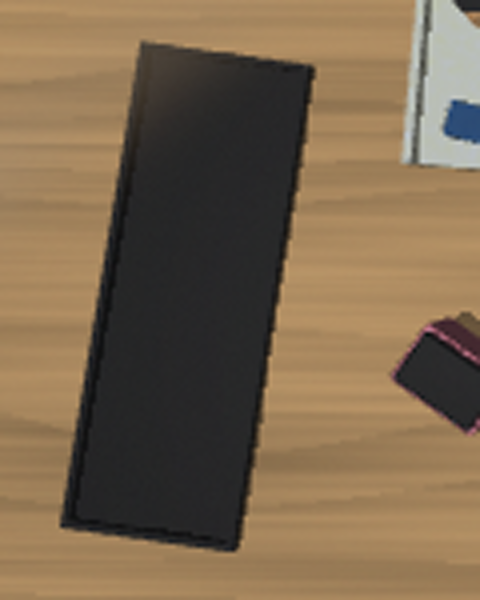

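View pics/c3.png

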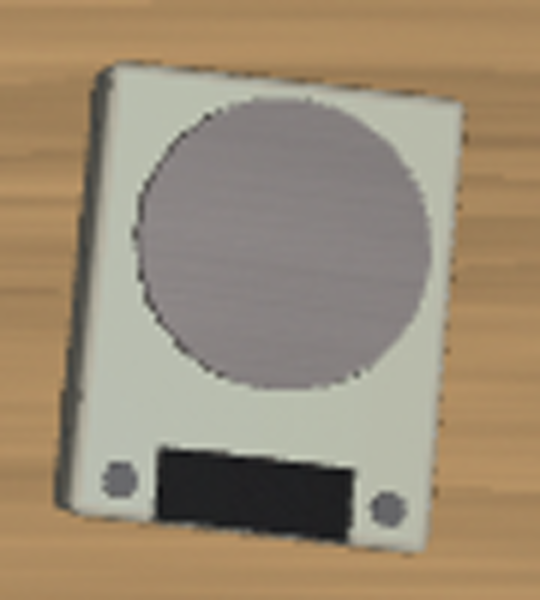

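View pics/c4.png

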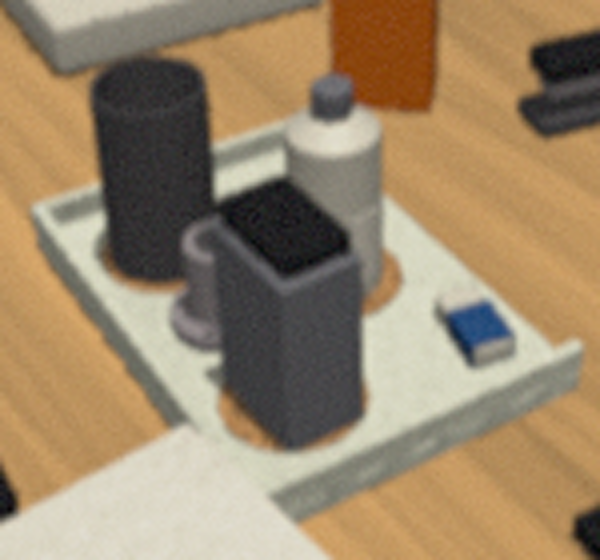

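```bash
python3 - <<'E'
from h import *
c=load('top0.png')
def C(x,y,s,u0,v0,z): return px2w(c,u0+(x+.5)/s-.5,v0+(y+.5)/s-.5,z)
def rect(P,lab):
    P=np.array(P); m=P.mean(0); ed=[np.linalg.norm(P[i]-P[(i+1)%4]) for i in range(4)]
    d=(P[0]-P[3])+(P[1]-P[2]); print(lab,m.round(4),np.round(ed,4),'x-axis angle',np.degrees(np.arctan2(d[1],d[0])).round(2)); return m,np.arctan2(d[1],d[0])
f=lambda z:(lambda x,y:C(x,y,6,240,130,z))
q=f(.026); m,a=rect([q(103,57),q(660,100),q(632,497),q(65,455)],'caddy')
Rm=np.array([[np.cos(a),-np.sin(a)],[np.sin(a),np.cos(a)]])
for n,(x,y,z) in dict(cup=(531,168,.112),bottlecap=(349,308,.124),box=(195,140,.116),hub=(374,184,.06),flange=(377,193,.02),eraser=(182,398,.025)).items():
    p=f(z)(x,y); print(n,p.round(4),'in caddy',(Rm.T@(p-m)[:2]).round(4))
for s in [(-.025,0),(.035,.064),(.035,-.064),(.035,0)]: print(s,(m[:2]+Rm@s).round(4))
q=f(.116); rect([q(124,95),q(266,97),q(266,187),q(122,182)],'lid')
t=lambda x,y:C(x,y,4,150,165,.012); rect([t(140,42),t(315,67),t(238,550),t(62,526)],'tray')
print('pan',C(284.5,243,6,390,170,.05), 'diam',C(137,243,6,390,170,.05)-C(432,243,6,390,170,.05))
r=R.from_rotvec(manip.get_ee_rot()).as_matrix();print(r.round(3))
# decoys orange/pink approx
print(px2w(c,263,257,.104),px2w(c,355,239,.104), px2w(c,316,285,.03))
E
```

```text
caddy [0.6241 0.03   0.026 ] [0.2371 0.1688 0.2382 0.1698] x-axis angle -4.14
cup [ 0.6549 -0.0371  0.112 ] in caddy [ 0.0356 -0.0647]
bottlecap [0.5986 0.032  0.124 ] in caddy [-0.0256  0.0001]
box [0.6642 0.0922 0.116 ] in caddy [0.0354 0.065 ]
hub [0.6574 0.0253 0.06  ] in caddy [ 0.0335 -0.0023]
flange [0.6605 0.0255 0.02  ] in caddy [ 0.0366 -0.0019]
eraser [0.572  0.1064 0.025 ] in caddy [-0.0575  0.0724]
(-0.025, 0) [0.5992 0.0318]
(0.035, 0.064) [0.6636 0.0913]
(0.035, -0.064) [ 0.6544 -0.0363]
(0.035, 0) [0.659  0.0275]
lid [0.6641 0.0924 0.116 ] [0.0547 0.035  0.0553 0.0339] x-axis angle 0.25
tray [0.4648 0.2913 0.012 ] [0.1137 0.3072 0.1116 0.3083] x-axis angle -7.45
pan [ 0.53806476 -0.3065048   0.05      ] diam [-0.00085443  0.12044755  0.        ]
[[-0.     0.253 -0.967]
 [ 0.001 -0.967 -0.253]
 [-1.    -0.001 -0.   ]]
[0.425043   0.11067922 0.104     ] [ 0.4675862  -0.10013039  0.104     ] [ 0.35202865 -0.01134368  0.03      ]
```

```bash
cat >> h.py <<'E'
D=np.deg2rad
CY,TY=D(-4.1),D(-7.45)
TR=np.array([.4648,.2913])
def tray(s): return TR+s*np.array([np.cos(TY),np.sin(TY)])
CUP=np.array([.6549,-.0371]);BOT=np.array([.5988,.0319]);BOX=np.array([.6641,.0922]);CAST=np.array([.659,.0262]);PAN=np.array([.5381,-.3065])
HI=.25
def ori(th):  # tool x down, tool y at th
    y=np.array([np.cos(th),np.sin(th),0]); x=np.array([0,0,-1.]); 
    return R.from_matrix(np.column_stack([x,y,np.cross(x,y)])).as_rotvec()
def best(xy,z,th):
    b=None
    for t in(th,th+np.pi):
        q=manip.solve_ik([*xy,z],ori(t))
        if q is not None and (b is None or abs(q[5])<abs(b[1][5])): b=(ori(t),q)
    return b
def st(l): print(l,'t',round(manip.get_time(),2),'w',round(manip.get_width(),4),'p',np.round(manip.get_position(),4),'F',np.round(manip.get_contact_force(),1))
def pick(xy,gz,th,w,f=40,r=.2):
    o,_=best(xy,HI,th); manip.command_gripper(w); manip.move_to([*xy,HI],o)
    manip.servo_line([*xy,gz+.003],rate=r); manip.command_gripper(0,f); st('gripped')
    manip.servo_line([*xy,HI],rate=r); st('lifted')
def place(xy,gz,th,w,hi=HI,r=.2):
    o,_=best(xy,hi,th); manip.move_to([*xy,hi],o); st('over')
    manip.servo_line([*xy,gz+.003+.02],rate=r); manip.servo_line([*xy,gz+.003+.001],rate=.05); st('down')
    manip.command_gripper(w); manip.servo_line([*xy,HI],rate=r); st('away')
E
python3 - <<'E'
from h import *
for n,xy,z,th in [('bot',BOT,.09,CY+np.pi/2),('box',BOX,.09,CY+D(2)),('cup',CUP,.09,CY+np.pi/2),('cast',CAST,.049,CY+np.pi/2),('pan',PAN,.087,CY+np.pi/2)]+[('t',tray(s),.082,TY+np.pi/2) for s in(-.085,0,.085)]:
    print(n,np.round(xy,3),np.round(best(xy,z,th)[1],2),np.round(best(xy,HI,th)[1],2))
E
```

```text
bot [0.599 0.032] [ 0.03  0.58  1.77 -0.    0.8  -1.47] [ 0.03  0.37  1.67 -0.    1.1  -1.47]
box [0.664 0.092] [ 0.12  0.66  1.6  -0.    0.88  0.16] [ 0.12  0.47  1.51 -0.    1.16  0.16]
cup [ 0.655 -0.037] [-0.07  0.64  1.64 -0.    0.86  1.57] [-0.07  0.45  1.54 -0.    1.15  1.57]
cast [0.659 0.026] [ 0.02  0.71  1.63 -0.    0.8  -1.48] [ 0.02  0.46  1.53 -0.    1.15 -1.48]
pan [ 0.538 -0.306] [-0.54  0.6   1.72 -0.    0.81  1.11] [-0.54  0.4   1.63 -0.    1.12  1.11]
t [0.381 0.302] [ 0.65  0.47  2.02  0.    0.65 -0.79] [ 0.65  0.2   1.91  0.    1.03 -0.79]
t [0.465 0.291] [ 0.54  0.53  1.89  0.    0.72 -0.9 ] [ 0.54  0.29  1.78  0.    1.07 -0.9 ]
t [0.549 0.28 ] [ 0.45  0.61  1.73  0.    0.8  -0.99] [ 0.45  0.39  1.64  0.    1.11 -0.99]
```

```bash
python3 - <<'E'
from h import *
pick(BOT,.087,CY+np.pi/2,.075)
place(tray(-.085),.079,TY+np.pi/2,.075)
snap('top','top1.png'); snap('scene','scene1.png')
E
python3 -c "
import cv2
a=cv2.imread('pics/top1.png');cv2.imwrite('pics/d1.png',cv2.resize(a[120:320,150:380],None,fx=3,fy=3))"
```

```text
gripped t 4.44 w 0.0437 p [0.5999 0.032  0.0916] F [-0.3  0.4  6. ]
lifted t 5.39 w 0.0433 p [0.5978 0.0319 0.2487] F [-0.   0.4 -2.1]
over t 6.7 w 0.0437 p [0.3812 0.302  0.2499] F [ 1.5  0.3 -1.4]
down t 8.12 w 0.0436 p [0.3811 0.3027 0.0835] F [-0.1 -0.8  8.1]
away t 9.52 w 0.0752 p [0.3799 0.3018 0.249 ] F [-0.3 -1.2 -0.9]
```

View pics/d1.png

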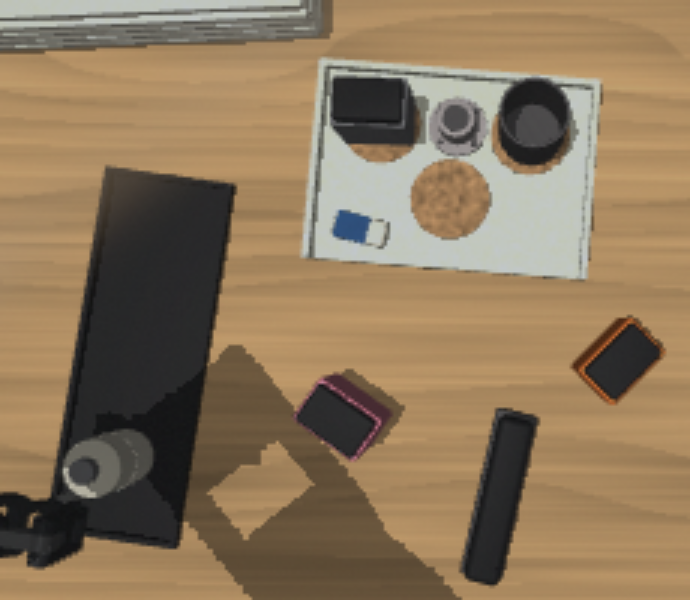

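View pics/scene1.png

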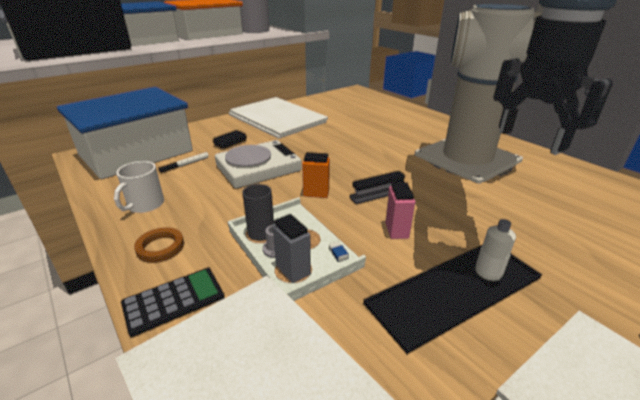

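The bottle stands upright at the near end of the tray and the rest is untouched. Next are the box and the cup.

```bash
python3 - <<'E'
from h import *
pick(BOX,.087,CY+D(2),.07)
place(tray(0),.079,TY+np.pi/2,.065)
pick(CUP,.087,CY+np.pi/2,.08)
place(tray(.085),.079,TY+np.pi/2,.08)
o,_=best(CAST,HI,CY+np.pi/2); manip.move_to([.538,-.2,.25],o)
snap('top','top2.png'); snap('scene','scene2.png')
E
python3 -c "
import cv2
a=cv2.imread('pics/top2.png');cv2.imwrite('pics/d2.png',cv2.resize(a[120:320,150:380],None,fx=3,fy=3))"
```

```text
gripped t 12.5 w 0.039 p [0.6653 0.0923 0.0916] F [0.2 0.  6. ]
lifted t 13.45 w 0.0392 p [0.6631 0.0921 0.2485] F [-0.4  0.3 -1.8]
over t 14.54 w 0.039 p [0.4652 0.291  0.2496] F [ 0.1  0.4 -0.8]
down t 15.97 w 0.039 p [0.465  0.2915 0.0833] F [-0.7 -0.9  5.6]
away t 17.32 w 0.065 p [0.4641 0.2909 0.249 ] F [0.3 1.5 0.3]
gripped t 21.05 w 0.0555 p [ 0.6562 -0.0371  0.092 ] F [-1.   1.1  4.9]
lifted t 22.0 w 0.0549 p [ 0.6539 -0.0371  0.2486] F [ 0.5 -0.3 -1.9]
over t 24.18 w 0.0551 p [0.5492 0.28   0.2498] F [ 0.5  0.4 -2.1]
down t 25.61 w 0.0555 p [0.5496 0.28   0.0838] F [-0.7 -3.5  8.3]
away t 26.96 w 0.0801 p [0.5483 0.2799 0.2488] F [ 1.   1.  -0.4]
```

View pics/d2.png

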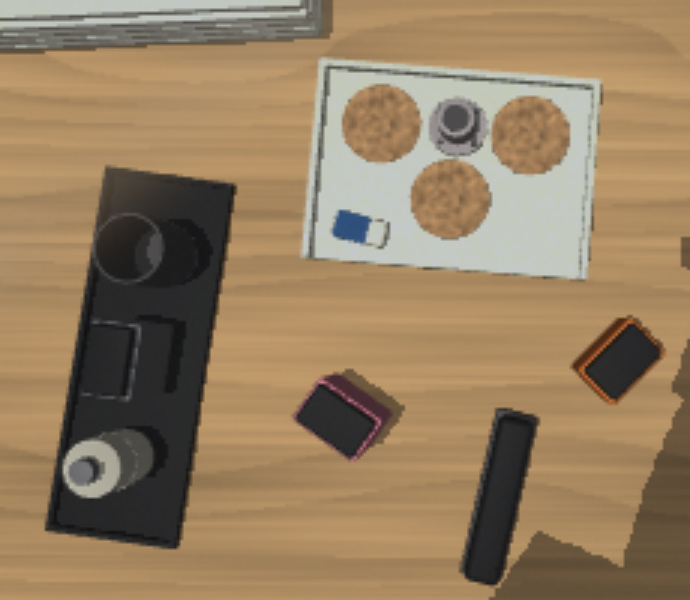

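View pics/scene2.png

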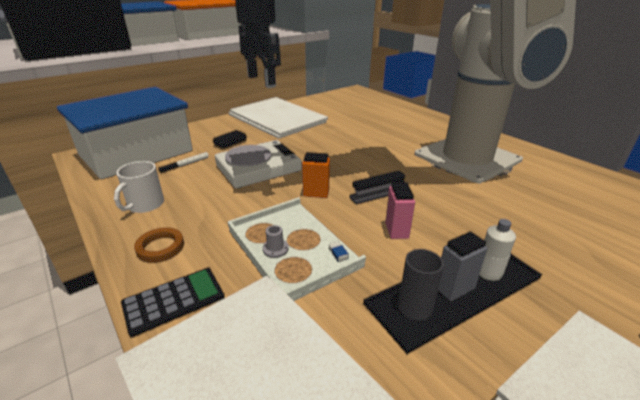

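All three stand upright in the tray, clear of its walls, and the casting and eraser are unmoved. I'll check the positions, then move the casting.

```bash
python3 - <<'E'
from h import *
c=load('top2.png')
def C(x,y,z): return px2w(c,150+(x+.5)/3-.5,120+(y+.5)/3-.5,z)[:2]
A=np.array([[np.cos(TY),-np.sin(TY)],[np.sin(TY),np.cos(TY)]])
for n,x,y,z in [('cup',129,247,.104),('bot',86,469,.116)]: print(n,(A.T@(C(x,y,z)-TR)).round(4))
print('hub',C(457,117,.06),'flange',C(458,126,.02),'seats',C(381,123,.012),C(530,135,.012))
pick(CAST,.046,CY+np.pi/2,.07,60)
place(PAN,.084,CY+np.pi/2,.06)
manip.move_to([.5,-.1,.27],best(PAN,HI,CY+np.pi/2)[0])
snap('top','top3.png'); snap('scene','scene3.png')
a=cv2.imread('pics/top3.png');cv2.imwrite('pics/d3.png',cv2.resize(a[160:280,380:500],None,fx=5,fy=5))
E
```

```text
cup [ 0.0867 -0.0043]
bot [-0.083 -0.003]
hub [0.66127467 0.02514453] flange [0.66071206 0.02568358] seats [0.66421733 0.09203149] [ 0.65472682 -0.03580313]
gripped t 31.69 w 0.0294 p [0.6597 0.0264 0.0503] F [-0.9  1.2  6.3]
lifted t 32.85 w 0.0292 p [0.658  0.0261 0.2484] F [-0.3 -0.2 -3.5]
over t 35.06 w 0.0294 p [ 0.5383 -0.3062  0.2499] F [-0.6 -0.5 -3.8]
down t 36.46 w 0.0295 p [ 0.5383 -0.3067  0.0884] F [-0.4 -1.1  3.2]
away t 37.82 w 0.0599 p [ 0.5374 -0.3061  0.2488] F [ 0.2 -0.2 -0. ]
```

View pics/d3.png

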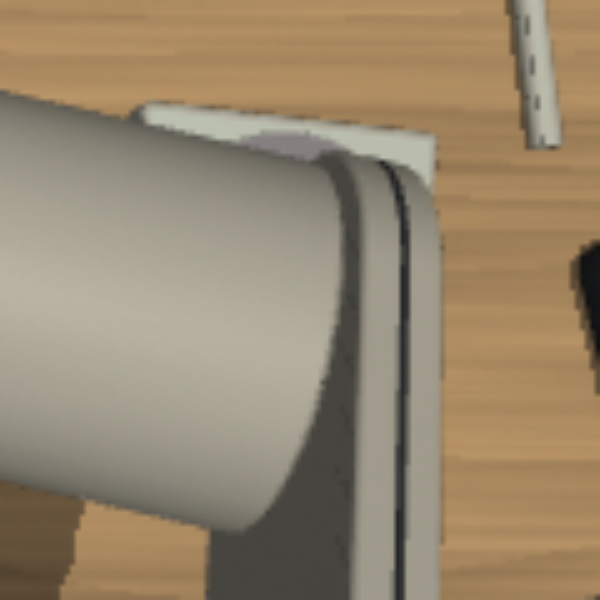

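View pics/scene3.png

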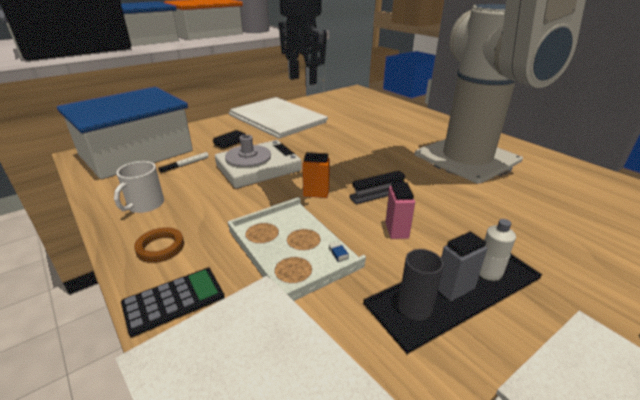

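The arm hides the pan from above. The scene view shows the casting upright at (247,148) on the pan. I'll move to the tray hover and check it from the top before starting the returns.

```bash
python3 - <<'E'
from h import *
manip.move_to([*tray(.085),HI],best(tray(.085),HI,TY+np.pi/2)[0])
snap('top','top4.png')
a=cv2.imread('pics/top4.png');cv2.imwrite('pics/d4.png',cv2.resize(a[170:270,390:480],None,fx=6,fy=6,interpolation=cv2.INTER_CUBIC))
E
```

```text
(no output)
```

View pics/d4.png

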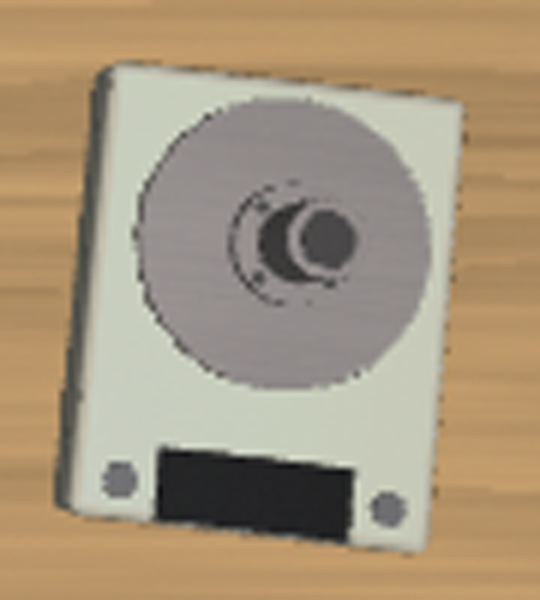

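The casting's flange left edge is at (229,243) in the crop, so its centre is within about 2 mm of the pan's middle. I'll put the three things back now.

```bash
python3 - <<'E'
from h import *
pick(tray(.085),.079,TY+np.pi/2,.08)
place(CUP,.087,CY+np.pi/2,.08)
pick(tray(0),.079,TY+np.pi/2,.065)
place(BOX,.087,CY+D(1),.065)
pick(tray(-.085),.079,TY+np.pi/2,.075)
place(BOT,.087,CY+np.pi/2,.075)
manip.move_to([.4,.3,.27],best(tray(0),HI,TY+np.pi/2)[0])
snap('top','top5.png'); snap('scene','scene5.png')
a=cv2.imread('pics/top5.png');cv2.imwrite('pics/d5.png',cv2.resize(a[130:225,240:365],None,fx=6,fy=6,interpolation=cv2.INTER_CUBIC))
st('end')
E
```

```text
gripped t 42.82 w 0.0557 p [0.5502 0.2806 0.0839] F [-0.7 -1.4  6. ]
lifted t 43.81 w 0.0551 p [0.5482 0.2799 0.2488] F [-0.5  0.8 -1.4]
over t 45.99 w 0.0553 p [ 0.6548 -0.0367  0.2497] F [ 0.7 -0.6 -2.9]
down t 47.38 w 0.0552 p [ 0.6557 -0.0371  0.0919] F [-0.2  1.9  6.5]
away t 48.68 w 0.0799 p [ 0.6541 -0.037   0.2487] F [ 0.4  0.4 -0.5]
gripped t 52.44 w 0.0393 p [0.4655 0.2917 0.0834] F [-0.8 -1.2  7. ]
lifted t 53.43 w 0.0389 p [0.4641 0.2909 0.2489] F [-0.7  0.5 -1.7]
over t 54.52 w 0.0393 p [0.6633 0.0928 0.249 ] F [ 0.3  1.3 -1. ]
down t 55.91 w 0.0388 p [0.6639 0.0923 0.0913] F [-1.8  1.1  4.7]
away t 57.23 w 0.0648 p [0.6633 0.0921 0.2487] F [0.3 1.  0.3]
gripped t 60.19 w 0.0438 p [0.3814 0.303  0.0833] F [-0.3 -0.3  6.3]
lifted t 61.18 w 0.044 p [0.3798 0.3018 0.2491] F [-0.3 -0.3 -2.2]
over t 62.49 w 0.0438 p [0.5982 0.0329 0.2496] F [ 1.2  0.8 -1.4]
down t 63.88 w 0.0438 p [0.5993 0.0319 0.0914] F [-0.6  0.7  4.8]
away t 65.22 w 0.0749 p [0.598  0.0319 0.2489] F [-0.2  0.3 -0.5]
end t 66.59 w 0.0748 p [0.4008 0.2994 0.2698] F [-0.8  0.6 -0.2]
```

View pics/d5.png

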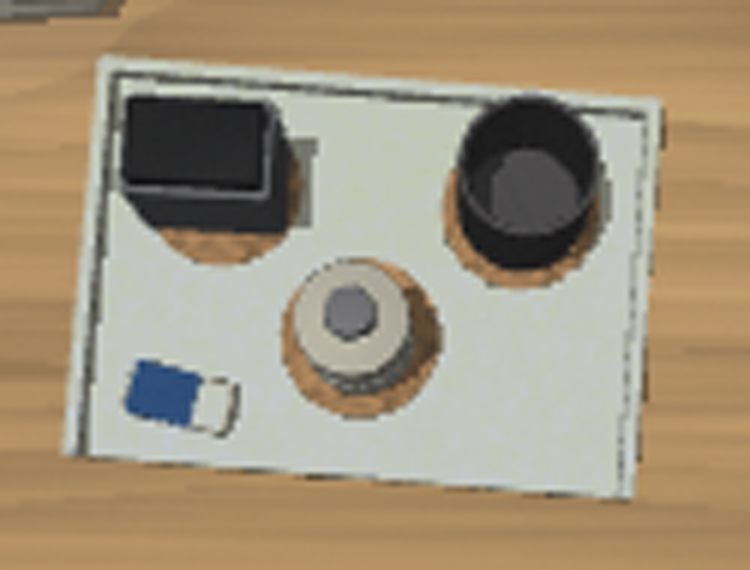

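View pics/scene5.png

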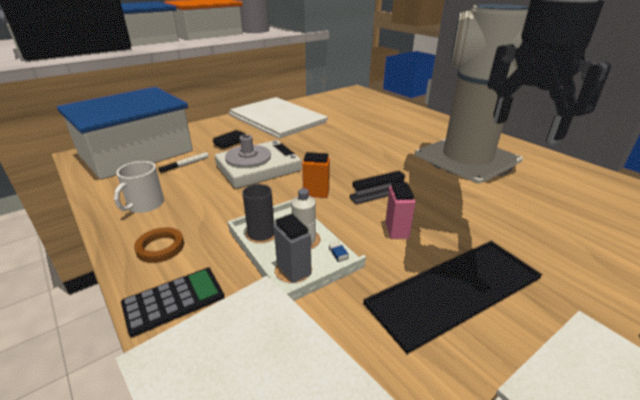

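In the last crop the cup (531,168), bottle cap (350,311), box lid (195,143) and eraser (182,398) are within a few enlarged pixels (about 1–2 mm) of their starting places. The box is square to the caddy, and the casting is on the pan.

```bash
python3 -c "
from h import *
manip.hold(.3); manip.sign_off()"
```

```text
the job is handed in; nothing more can be done
```

The job is done and handed in at about 67 s of the 144 s allowed. The rig gives no verdict, so the results below are from my own pictures.

I moved the bottle, the box and the cup to the side tray. Then I set the casting flange down on the scale's pan and put the three things back on their own seats.

- **Casting:** it stands upright on the pan, about 2 mm from its middle.
- **Cup, bottle and box:** all three are upright and back within about 2 mm of where they started, with the box square to the caddy to within a few degrees.
- **Eraser:** it did not move.
- **Gripper:** it was open and clear of everything at the end.

One look failed: the arm hid the pan in the first top picture after the casting was placed, so I moved the arm and took another. No checks disagreed.

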